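Clamp a disc diode in the spring press

ROBOT

A 6-joint arm with a two-finger parallel gripper is mounted at the origin on the work surface. World frame = base frame: x ahead of the robot, y to its left, z up, the work surface at z = 0. Lengths are in m, angles in rad, forces in N, time in s.
With the tool pointing down it reaches from about 0.275 to 0.875 m from the base axis. Payload 12.5 kg.
Tool frame: the origin (TCP) lies at the very end of the fingers, on their centre line; the grasp point (between the pads) lies 19 mm behind it; z points along the fingers, y is the line along which they close (so a half turn about z gives the same grasp; the last joint's range is limited). The gripper opens to 85 mm and grips with 20 to 120 N. Pads are 22 mm wide; open, the fingers measure 114 mm over their backs; the gripper's body (76 mm by 85 mm) begins 54 mm behind the grasp point. The pads swing forward as they close: fully open they stand 13 mm farther back than shut.
Start: joints at [1.108, 0.351, 1.652, -0, 1.139, -0.085], TCP at [0.203, 0.511, 0.231] pointing down, gripper open.
Joint ranges: [-2.75, 2.75], [-0.79, 2.1], [0.01, 2.65], [-1.57, 4.71], [0.07, 3.14], [-2.87, 2.87]. Speed limits (rad/s): [2.22, 2.22, 2.79, 3.14, 3.14, 3.14].

INTERFACE

Orientations are given as a unit quaternion [w, x, y, z].
In Python, from cell import get_obs, get_image, job_done gives the robot as it stands. The module is installed in compiled form; this text tells all that it offers.
- The arm moves only by the tool servo_tool, never from a script. Its arguments are lists of equal length, an entry for each row: "travel": the shift along the tool's x, y, z scaled (see below), a list of three; "dr": the turn, a rotation vector about the tool's x, y, z scaled (see below), a list of three; "hand": the finger opening in mm, from 0 to 85.4. A call has 1 to 10 rows; each row shifts and turns the commanded pose from where the row before left it, along the tool's axes as they then stand; what a row does not reach is not made up. The controller multiplies each number of a shift by 20 mm and each number of a turn by 5 degrees. A row lasts 1/10 s, in which the tool goes at most 50 mm and 8.59 degrees, less where a joint would pass 70% of its speed; a pose out of reach is approached as far as the arm can. A call with a number of a shift or a turn outside -1 to 1 is refused whole. A call with a gripper value outside its range is refused whole. The fingers move at their own pace and stop on an object; "squeeze" is the grip in N (left out, the last holds). Time passes only in rows, so rows that do not move let the fingers close. It gives the time, the measured TCP pose, the force, the opening and the grip force at its end, in the units of the state.
- get_obs(): the state, without advancing time (a new reading comes with each control period).
- get_image(name): name is "side" or "top"; returns a dict with "pixels" (420x560x3 uint8, red, green, blue), "K" (3x3 intrinsics, pixels), "R" (3x3) and "t" (3): a world point X has camera coordinates R X + t. Camera axes: x right, y down, z forward; pixel columns grow to the right and rows downward; lengths in m; the calibration is good to about 2 mm. A picture is of the moment at which its call begins. There is no depth.
- job_done(): hands the job in; it is judged then, once.
The state is a dict: "time_s": time; "joint_pos": joint angles; "joint_vel": joint speeds; "tau": joint torques, N m; "tool_pos": TCP position; "tool_rot": TCP orientation; "force": force on the tool from outside, world axes, zero at the start; "wrist_torque": the same for the moment, N m; "opening": opening from 0.0 (shut) to 1.0 (fully open); "grasp_force": force on a finger pad.
Only numpy, scipy, OpenCV 4.12 (cv2) and the standard library are available. Lean on these libraries where they do the work, as an engineer would, in place of code of your own. Each camera call takes 0.05 s, during which the arm holds its last target. There are 200 camera calls.

TASK

Load the test clamp: set the white ceramic diode flat on the copper anvil between the four steel pins, then the copper disc flat on top of it, letting go of each. Then swing the sprung lever by its red bar all the way down until its rubber foot bears firmly on the copper disc, hold that pressure for about a second without forcing it (about 20 N at the bar is right, twice that may crack the ceramic), and let the lever come back up to its rest. The stack must stay flat and centred, and everything else on the desk is to be left where it is.

Things in the scene. Friction and masses are not known exactly. Their poses are not given: they have to be found in the camera images.
- clamp: Test clamp fixed to the desk: blue base plate 96 (x) by 190 (y) by 12 high, reaching from y = -60 to +130 in its frame. Origin: on the desk under the centre of the four-pin nest. The aluminium hinge tower, 44 wide in x, up to z = 84, stands at y = +75; the sprung lever stands up from it.
- nest (a point): Nest centre, on top of the base plate (z = 12); clamp axes. Four steel pins 8 thick at x, y = +-21.9, straight to z = 52 of the clamp, tapering to tops at 60. 36 open between neighbours: fingers pass on the +x and -x sides. The copper anvil between them (32 across) carries the stack; its flat top is 18 to 26 above the desk, differing from job to job.
- hinge (a point): The lever's hinge axis, on the clamp at y = +75, z = 72 of its frame; the axis runs along the clamp's x. Fixed to the clamp, axes as the clamp's.
- press_lever (a joint): Sprung lever's angle (rad). 0: at rest, 5 degrees past upright, leaning to the clamp's +y, away from the nest. Grows as it swings over towards -y and down; 1.658 is level. With the stack loaded the foot meets the disc between 1.60 and 1.72, by anvil height; the hard stop is 1.88. The spring gives 4 N at the bar at rest, 6 N level, and brings it back.
- bar (a point): Centre of the red cross bar at the end of the lever, 165 from the hinge axis. The bar is round, 14 thick, 100 long, along the clamp's x; the lever's steel arm (13 wide, 10 thick) joins it at its middle, so take it at 25 to 40 to one side. Turns with the lever.
- press_foot: The foot on the lever's underside: a rubber ball 18 across on a stiff cushion (gives about 1 mm per 8 N), 75 from the hinge. Its lowest point is 18 below the arm's centre line when level. Origin on the hinge axis, turning with the lever.
- diode: Disc-type diode: white ribbed ceramic puck with steel faces, 50 across, 20 high, 130 g, lying flat. Origin: centre of its underside, z up.
- copper_disc: Copper pressure disc, 50 across, 12 high, 200 g, lying flat. Origin: centre of its underside, z up.
- logic_probe: Bystander: yellow logic probe lying on the desk, 160 long, 20 wide, 16 high; origin under its handle's middle, tip along +x.
- hex_key_case: Bystander: red hex key case, 60 by 105 by 24 high; origin under its centre.
- fuse_jar: Bystander: squat amber glass jar with black lid, 68 across, 64 high; origin under its centre.
- screwdriver: Bystander: screwdriver lying on the desk.
Mind the look-alikes: they are no part of the job. Leave any turquoise or yellow look-alike of the clamp alone. Leave any green look-alike of the copper_disc alone.

How it is judged:
On the way, in this order (a step that is already met when the one before it is completed fails the run):
1. the diode stands flat in the nest, released, the copper disc not yet in the nest (horizontal distance between diode and nest below 0.004 m and z of diode in the frame of nest between 0.002 and 0.018 m and angle between diode's own z axis and vertical below 0.08 rad and contact force between the fingers and diode below 0.3 N and linear speed of diode below 0.02 m/s and horizontal distance between copper_disc and nest above 0.06 m and value of joint press_lever below 0.3 rad), for 0.2 s.
2. the copper disc lies flat on the diode, released, the lever still up (horizontal distance between each of diode, copper_disc and nest below 0.004 m and z of diode in the frame of nest between 0.002 and 0.018 m and angle between each of diode, copper_disc's own z axis and vertical below 0.08 rad and contact force between the fingers and diode below 0.3 N and linear speed of each of diode, copper_disc below 0.02 m/s and z of copper_disc in the frame of nest between 0.022 and 0.038 m and contact force between the fingers and copper_disc below 0.3 N and horizontal distance between copper_disc and diode below 0.0035 m and value of joint press_lever below 0.3 rad), for 0.2 s.
3. the lever is down and its foot bears on the copper disc with 8 N or more, held for 0.6 s (contact force between press_foot and copper_disc above 8 N and value of joint press_lever between 1.54 and 1.78 rad), for 0.6 s.
At the end, for the whole second after the job is handed in: Diode and copper disc lie in the nest, in that order, each within 4 mm of the nest's centre, within 3.5 mm of each other, level within 0.08 rad, released and still; the lever is back up within 0.1 rad of its rest (horizontal distance between each of diode, copper_disc and nest below 0.004 m and z of diode in the frame of nest between 0.002 and 0.018 m and angle between each of diode, copper_disc's own z axis and vertical below 0.08 rad and contact force between the fingers and diode below 0.3 N and linear speed of each of diode, copper_disc below 0.02 m/s and z of copper_disc in the frame of nest between 0.022 and 0.038 m and contact force between the fingers and copper_disc below 0.3 N and horizontal distance between copper_disc and diode below 0.0035 m and value of joint press_lever below 0.1 rad); the robot touches nothing.
It fails at once if the foot bears on the copper disc with more than 75 N (about 40 N at the bar) (contact force between press_foot and copper_disc above 75 N).
It fails at once if the logic probe, hex key case, fuse jar or screwdriver is moved by more than 20 mm (distance of any of logic_probe, hex_key_case, fuse_jar, screwdriver from where it was at the start of the episode above 0.02 m).
It also fails if it takes over 72 s, if anything falls off the work surface, if the arm or the gripper's body presses on something with over 40 N, if the wrist force passes 120 N, or if a joint passes its speed limit or range.

## Working session

There is one attempt and no reset: what is moved stays moved. The work goes in short steps, Python scripts to look and compute and a tool call to move; the robot and the scene stay as the last step left them, time stands still between calls to the robot, and variables do not carry over. Pictures are saved under pics/ and viewed, at most 10 in all, crops included, and the job is handed in when it is done.

Besides the shell and the picture viewer there is one more tool, called after ">>>" by a JSON object that holds its "api" and its "payload". servo_tool: Moves the arm, as the interface text tells. Shifts and turns lie within -1 to 1; 1 stands for 20 mm of shift or 5 degrees of turn. Its arguments: {"type":"object","properties":{"travel":{"type":"array"},"dr":{"type":"array"},"hand":{"type":"array"},"squeeze":{"type":"number"}},"required":["travel","dr","hand"]}

```bash
mkdir -p pics
cat > h.py <<'E'
import numpy as np, cv2
from cell import get_obs, get_image
def grab(n, f=None):
    d=get_image(n); 
    if f: cv2.imwrite('pics/'+f, d['pixels'][:,:,::-1]); np.savez('pics/'+f[:-4]+'.npz',**d)
    return d
def ray(d,u,v):
    R=np.array(d['R']);K=np.array(d['K']);c=-R.T@np.array(d['t'])
    r=R.T@np.linalg.inv(K)@np.array([u,v,1.]); return c,r/np.linalg.norm(r)
def onz(d,u,v,z):
    c,r=ray(d,u,v); return c+r*(z-c[2])/r[2]
def proj(d,X):
    p=np.array(d['K'])@(np.array(d['R'])@np.asarray(X,float)+np.array(d['t'])); return p[:2]/p[2]
E
python3 - <<'E'
from h import *
for n in('top','side'):
    d=grab(n,n+'0.png'); print(n,-d['R'].T@d['t'],d['R'][2],d['K'][0,0])
a=cv2.imread('pics/top0.png');b=cv2.imread('pics/side0.png')
print(get_obs())
E
```

```text
top [0.35406781 0.04024244 1.61920177] [ 0.13551845 -0.0204367  -0.99056403] 505.30660069860926
side [-0.07238425 -0.98883744  0.91375282] [ 0.43946583  0.71681058 -0.54134311] 507.2924886403378
{'time_s': 0.1, 'joint_pos': array([ 1.10837522e+00,  3.51171810e-01,  1.65234821e+00,  1.15073153e-05,
        1.13910053e+00, -8.45796568e-02]), 'joint_vel': array([ 0.00040673, -0.00272455, -0.00074138, -0.00021384,  0.00047567,
       -0.00050911]), 'tau': array([ 9.90185326e-04, -5.06824923e+01, -2.91879576e+01, -1.71094671e-04,
        2.68261720e-03, -6.28141912e-07]), 'tool_pos': array([0.20273574, 0.51095693, 0.23082255]), 'tool_rot': array([-1.43849588e-04,  1.87801277e-01,  9.82206911e-01, -4.93434527e-04]), 'force': array([ 0.59385061,  0.54789372, -0.52859742]), 'wrist_torque': array([ 0.00224323,  0.00121505, -0.04033811]), 'grasp_force': 0.0, 'opening': 1.0005526436951835}
```

View pics/top0.png

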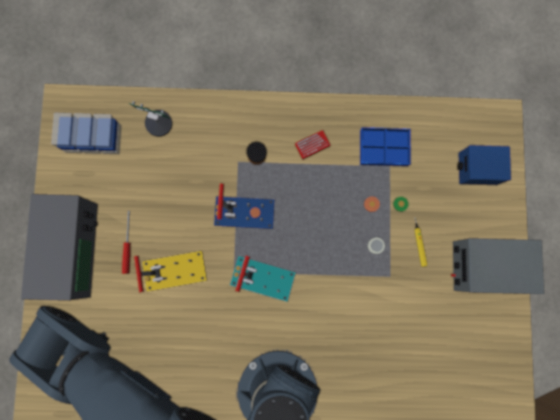

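View pics/side0.png

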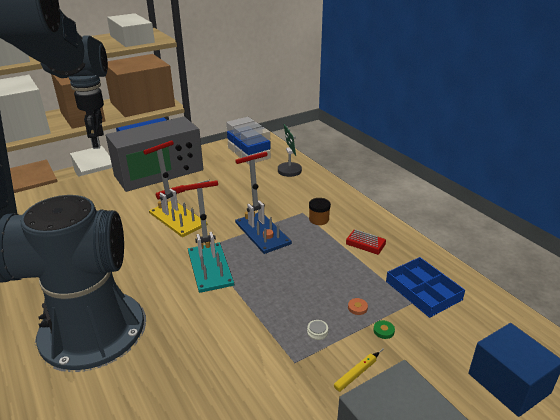

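The top view shows three clamps: blue (250,211), turquoise (264,279) and yellow (172,272). The discs are copper at (372,204), green at (401,204) and the copper anvil at (255,213). The white diode is at (376,245). I choose the blue clamp, the copper disc at (372,204) and the white puck at (376,245).

Run:
```python
from h import *
ims={n:[get_image(n) for _ in range(4)] for n in('top','side')}
D={}
for n in ims:
    D[n]=dict(ims[n][0]); D[n]['pixels']=np.mean([i['pixels'].astype(float) for i in ims[n]],0)
    np.savez('pics/avg_%s.npz'%n,**D[n])
def cc(n,mask,box):
    m=np.zeros(mask.shape,bool);x0,x1,y0,y1=box;m[y0:y1,x0:x1]=mask[y0:y1,x0:x1]
    k,l,s,c=cv2.connectedComponentsWithStats(m.astype(np.uint8))
    i=1+np.argmax(s[1:,4]); return l==i,s[i],c[i]
t=D['top'];s=D['side']
for nm,n,box,f,z in [('disc','top',(355,388,190,220),lambda r,g,b:(r>g+40)&(r>b+40),.012),('diode','top',(362,392,230,260),lambda r,g,b:(np.minimum(r,b)>125),.020),
 ('disc','side',(340,374,290,320),lambda r,g,b:(r>g+40)&(r>b+40),.012),('diode','side',(300,335,312,345),lambda r,g,b:(np.minimum(r,b)>120),.020),
 ('base','top',(205,280,185,235),lambda r,g,b:(b>r+35)&(b>g+20),.012),('bar','top',(205,235,175,225),lambda r,g,b:(r>g+50)&(r>b+50),.23),
 ('bar','side',(230,272,148,170),lambda r,g,b:(r>g+50)&(r>b+50),.23)]:
    r,g,b=[D[n]['pixels'][:,:,i] for i in range(3)]
    m,st,c=cc(n,f(r,g,b),box)
    pts=np.argwhere(m)[:,::-1].astype(np.float32)
    rr=cv2.minAreaRect(pts); print(nm,n,st,c,onz(D[n],*c,z),rr)
    if nm=='base':
        for q in cv2.boxPoints(rr): print('  ',q,onz(D[n],*q,z))
crops=[]
for n,(x0,x1,y0,y1) in (('top',(205,285,180,240)),('top',(350,415,180,260)),('side',(225,305,145,255)),('side',(300,400,290,350))):
    im=D[n]['pixels'][y0:y1,x0:x1,::-1].astype(np.uint8)
    im=cv2.resize(im,None,fx=5,fy=5,interpolation=cv2.INTER_CUBIC); k=min(400/im.shape[1],300/im.shape[0]); im=cv2.resize(im,None,fx=k,fy=k)
    o=np.zeros((300,400,3),np.uint8);o[:im.shape[0],:im.shape[1]]=im;crops.append(o); print(5*k)
cv2.imwrite('pics/crops.png',np.vstack([np.hstack(crops[:2]),np.hstack(crops[2:])]))
```

```text
disc top [364 197  16  15 161] [371.35403727 203.65217391] [ 0.58969998 -0.28732714  0.012     ] ((371.5000305175781, 203.50003051757812), (14.142135620117188, 14.142135620117188), 45.0)
diode top [368 237  17  17 231] [375.93073593 245.32467532] [ 0.45525819 -0.30049462  0.02      ] ((376.0, 245.0), (16.0, 16.0), 90.0)
disc side [348 298  20  17 244] [357.38934426 306.09016393] [ 0.58629535 -0.29489044  0.012     ] ((357.5, 306.0), (16.0, 19.0), 90.0)
diode side [307 320  21  19 290] [316.59310345 328.05517241] [ 0.45160098 -0.30720658  0.02      ] ((317.0, 329.0), (18.0, 20.0), 90.0)
base top [ 215  197   59   32 1179] [249.02968617 213.37913486] [0.54670397 0.10570258 0.012     ] ((244.4781036376953, 212.06747436523438), (57.86255645751953, 29.309688568115234), 3.945185899734497)
   [214.6071  224.69705] [0.50725624 0.21390732 0.012     ]
   [216.62367 195.45682] [0.60161228 0.21154616 0.012     ]
   [274.34912 199.4379 ] [0.59418061 0.02596347 0.012     ]
   [272.33252 228.67813] [0.49972272 0.02979974 0.012     ]
bar top [217 183   7  36 158] [219.79746835 200.42405063] [0.55437622 0.17894568 0.23      ] ((219.90576171875, 200.53688049316406), (4.798394203186035, 35.12786865234375), 5.19442892074585)
bar side [235 152  32  12 155] [250.50322581 157.15483871] [0.55674309 0.18703635 0.23      ] ((250.65928649902344, 157.0917205810547), (4.828079700469971, 32.27384948730469), 74.93151092529297)
5.0
3.75
2.727272727272727
4.0
```

View pics/crops.png

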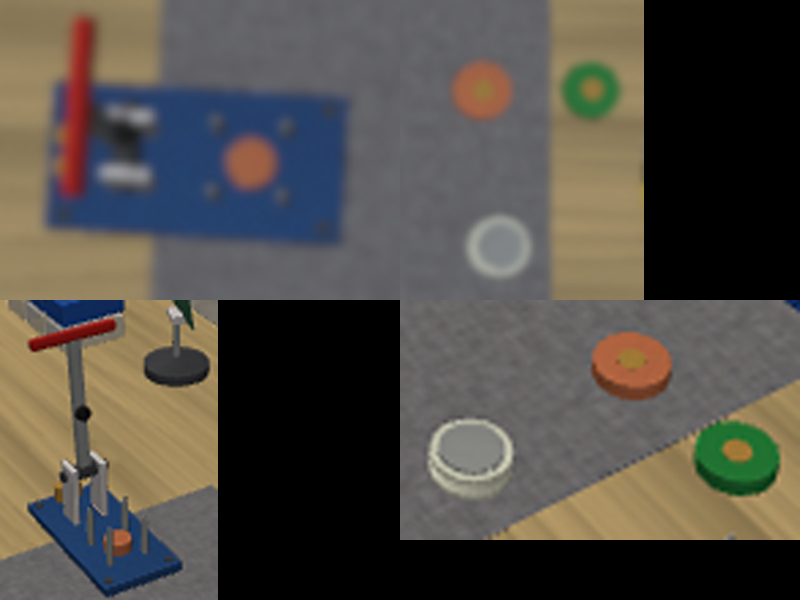

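The crops confirm the choice: blue clamp with its copper anvil at about (255,212.5) in the top view, and four pins around it. The orange copper disc and the white ribbed diode stand clear of the green ring.

Run:
```python
from h import *
D={n:dict(np.load('pics/avg_%s.npz'%n)) for n in('top','side')}
def blob(n,box,f):
    x0,x1,y0,y1=box;k=8
    im=D[n]['pixels'][y0:y1,x0:x1].astype(np.float32)
    im=cv2.warpAffine(im,np.float32([[k,0,(k-1)/2],[0,k,(k-1)/2]]),((x1-x0)*k,(y1-y0)*k),flags=cv2.INTER_CUBIC)
    m=f(im[:,:,0],im[:,:,1],im[:,:,2]).astype(np.uint8)
    c,_=cv2.findContours(m,cv2.RETR_EXTERNAL,cv2.CHAIN_APPROX_NONE);c=max(c,key=cv2.contourArea)
    h=cv2.convexHull(c);M=cv2.moments(h); g=np.array([M['m10'],M['m01']])/M['m00']
    return (g-(k-1)/2)/k+[x0,y0], cv2.contourArea(h)/64
org=lambda t:(lambda r,g,b:(r-np.maximum(g,b)*.95-.05*b>t))
wh=lambda t:(lambda r,g,b:np.minimum(r,b)>t)
for nm,n,box,fs,z in [('disc','top',(355,388,190,220),[org(30),org(45)],.006),('disc','side',(340,374,290,320),[org(20),org(40)],.006),
 ('diode','top',(362,390,230,260),[wh(120),wh(140)],.010),('diode','side',(300,335,312,345),[wh(110),wh(130)],.010),
 ('anvil','top',(245,266,203,223),[org(15),org(40)],.021),('anvil','side',(258,280,225,241),[org(15),org(40)],.018)]:
    for f in fs:
        c,a=blob(n,box,f); print(nm,n,c.round(2),round(a),onz(D[n],*c,z)[:2].round(4))
# pins: expected tops about hypothesised nest, plus local dark/bright patch centroid
g=D['top']['pixels']; 
b=g[:,:,2]-g[:,:,0]
x0,x1,y0,y1=242,268,200,224
sub=cv2.GaussianBlur(b.astype(np.float32),(0,0),1)
th=np.deg2rad(-2.3);Rz=np.array([[np.cos(th),-np.sin(th)],[np.sin(th),np.cos(th)]])
N=np.array([.5493,.0853]);L=[]
for sx in(-1,1):
  for sy in(-1,1):
    P=N+Rz@np.array([sx*.0219,sy*.0219]);
    p=proj(D['top'],[*P,.058]);q=proj(D['top'],[*P,.012])
    X,Y=np.meshgrid(np.arange(560),np.arange(420)); mm=(np.hypot(X-p[0],Y-p[1])<4)
    w=np.clip(np.median(b[mm])-5-b,0,60)*mm*((g[:,:,0]-g[:,:,2])<10)
    c=np.array([(w*X).sum(),(w*Y).sum()])/w.sum(); L.append(onz(D['top'],*c,.040)[:2]); print('pin',p.round(1),q.round(1),c.round(2),L[-1].round(4))
print('nest from pins@.04',np.mean(L,0), 'yaw',np.rad2deg(np.arctan2(*(L[1]-L[0]+L[3]-L[2]))))
```

```text
disc top [371.44 203.71] 196 [ 0.5904 -0.2888]
disc top [371.44 203.75] 166 [ 0.5903 -0.2888]
disc side [357.39 305.98] 285 [ 0.5909 -0.29  ]
disc side [357.4  305.87] 264 [ 0.5912 -0.2897]
diode top [375.9  245.37] 243 [ 0.4557 -0.3025]
diode top [375.86 245.36] 194 [ 0.4558 -0.3024]
diode side [317.06 328.83] 353 [ 0.457  -0.3022]
diode side [316.76 328.36] 310 [ 0.4572 -0.3006]
anvil top [254.73 212.15] 80 [0.5501 0.0874]
anvil top [254.73 212.19] 64 [0.55   0.0874]
anvil side [268.93 233.41] 62 [0.5543 0.0842]
anvil side [269.1  233.25] 51 [0.5552 0.0846]
pin [261.6 218.4] [261.8 220. ] [260.43 218.  ] [0.5298 0.0683]
pin [247.5 217.5] [248.1 219.1] [248.59 216.94] [0.5321 0.1056]
pin [262.6 204.5] [262.7 206.5] [261.94 205.12] [0.5708 0.0648]
pin [248.6 203.5] [249.1 205.5] [248.07 204.29] [0.5721 0.1086]
nest from pins@.04 [0.55116345 0.08681346] yaw 2.566376211266512
```

>>> {"api": "servo_tool", "payload": {"travel": [[0,0,-1],[0,0,-1],[0,0,-1],[0,0,-1],[0,0,-1],[0,0,-1],[0,0,0],[0,0,0],[0,0,0],[0,0,0]], "dr": [[0,0,1],[0,0,1],[0,0,1],[0,0,1],[0,0,1],[0,0,1],[0,0,1],[0,0,1],[0,0,1],[0,0,1]], "hand": [85,85,85,85,85,85,85,85,85,85]}}

```text
time_s: 1.5
tool_pos: [0.2028, 0.5112, 0.3513]
tool_rot: [0.0, 0.587, 0.81, 0.0]
force: [0.2, -0.6, 0.1]
opening: 0.999
grasp_force: 0.0
```

>>> {"api": "servo_tool", "payload": {"travel": [[-1,0,0],[-1,0,0],[-1,0,0],[-1,0,0],[-1,0.3,0],[-1,0.4,0],[-1,0.4,0],[-1,0.4,0],[-1,0.4,0],[-1,0.4,0]], "dr": [[0,0,1],[0,0,1],[0,0,1],[0,0,1],[0,0,0.16],[0,0,0],[0,0,0],[0,0,0],[0,0,0],[0,0,0]], "hand": [85,85,85,85,85,85,85,85,85,85]}}

```text
time_s: 2.5
tool_pos: [0.2591, 0.3104, 0.3514]
tool_rot: [0.0, 0.722, 0.692, 0.0]
force: [-0.1, 0.1, 0.0]
opening: 0.994
grasp_force: 0.0
```

>>> {"api": "servo_tool", "payload": {"travel": [[-1,0.4,0],[-1,0.4,0],[-1,0.4,0],[-1,0.4,0],[-1,0.4,0],[-1,0.4,0],[-1,0.4,0],[-1,0.4,0],[-1,0.4,0],[-1,0.4,0]], "dr": [[0,0,0],[0,0,0],[0,0,0],[0,0,0],[0,0,0],[0,0,0],[0,0,0],[0,0,0],[0,0,0],[0,0,0]], "hand": [85,85,85,85,85,85,85,85,85,85]}}

```text
time_s: 3.5
tool_pos: [0.3305, 0.1071, 0.3514]
tool_rot: [0.0, 0.722, 0.692, 0.0]
force: [0.6, -0.2, 0.6]
opening: 0.994
grasp_force: 0.0
```

>>> {"api": "servo_tool", "payload": {"travel": [[-1,0.3,0],[-1,0.3,0],[-1,0.3,0],[-1,0.3,0],[-1,0.3,0],[-1,0.3,0],[-1,0.3,0],[-1,0.3,0],[-1,0.3,0],[-1,0.3,0]], "dr": [[0,0,0],[0,0,0],[0,0,0],[0,0,0],[0,0,0],[0,0,0],[0,0,0],[0,0,0],[0,0,0],[0,0,0]], "hand": [85,85,85,85,85,85,85,85,85,85]}}

```text
time_s: 4.5
tool_pos: [0.3818, -0.0953, 0.3514]
tool_rot: [0.0, 0.722, 0.692, 0.0]
force: [0.4, 0.3, -0.0]
opening: 0.991
grasp_force: 0.0
```

>>> {"api": "servo_tool", "payload": {"travel": [[-1,0.4,1],[-1,0.4,1],[-1,0.4,1],[-1,0.4,1],[-1,0.4,1],[-1,0.4,1],[-1,0.4,1],[-1,0.4,1],[-1,0.4,1],[-1,0.4,1]], "dr": [[0,0,0],[0,0,0],[0,0,0],[0,0,0],[0,0,0],[0,0,0],[0,0,0],[0,0,0],[0,0,0],[0,0,0]], "hand": [85,85,85,85,85,85,85,85,85,85]}}

```text
time_s: 5.5
tool_pos: [0.4534, -0.2985, 0.1505]
tool_rot: [0.0, 0.722, 0.692, 0.0]
force: [-0.6, -0.2, -0.5]
opening: 0.996
grasp_force: 0.0
```

>>> {"api": "servo_tool", "payload": {"travel": [[-0.17,0.15,1],[0,0,1],[0,0,1],[0,0,0.5],[0,0,0]], "dr": [[0,0,0],[0,0,0],[0,0,0],[0,0,0],[0,0,0]], "hand": [85,85,85,85,85]}}

```text
time_s: 6.0
tool_pos: [0.4555, -0.3007, 0.0803]
tool_rot: [-0.001, 0.722, 0.692, -0.0]
force: [-0.8, -0.2, 0.1]
opening: 0.995
grasp_force: 0.0
```

>>> {"api": "servo_tool", "payload": {"travel": [[-0.06,0.03,1],[0,0,1],[0,0,1],[0,0,0.8],[0,0,0.03],[0,0,0]], "dr": [[0,0,0],[0,0,0],[0,0,0],[0,0,0],[0,0,0],[0,0,0]], "hand": [85,85,85,85,85,85]}}

```text
time_s: 6.6
tool_pos: [0.457, -0.3027, 0.0057]
tool_rot: [0.0, 0.722, 0.692, 0.0]
force: [-0.1, -0.3, 0.7]
opening: 0.996
grasp_force: 0.0
```

>>> {"api": "servo_tool", "payload": {"travel": [[0,0,0],[0,0,0],[0,0,0],[0,0,0],[0,0,0],[0,0,0],[0,0,0],[0,0,0]], "dr": [[0,0,0],[0,0,0],[0,0,0],[0,0,0],[0,0,0],[0,0,0],[0,0,0],[0,0,0]], "hand": [65,55,45,45,45,45,45,45], "squeeze": 30}}

```text
time_s: 7.4
tool_pos: [0.457, -0.3027, 0.0058]
tool_rot: [0.001, 0.722, 0.692, 0.0]
force: [-0.6, 0.3, 8.4]
opening: 0.573
grasp_force: 29.8
```

>>> {"api": "servo_tool", "payload": {"travel": [[0,0,-0.3],[0,0,-0.7],[0,0,-1],[0,0,-1],[0,0,-1],[0,0,-1],[0,0,-1],[0,0,-0.5],[0,0,0]], "dr": [[0,0,0],[0,0,0],[0,0,0],[0,0,0],[0,0,0],[0,0,0],[0,0,0],[0,0,0],[0,0,0]], "hand": [45,45,45,45,45,45,45,45,45]}}

```text
time_s: 8.3
tool_pos: [0.457, -0.3027, 0.1364]
tool_rot: [0.001, 0.722, 0.692, 0.0]
force: [0.8, 1.3, -1.9]
opening: 0.566
grasp_force: 31.6
```

>>> {"api": "servo_tool", "payload": {"travel": [[0.5,0.1,0],[1,0.2,0],[1,0.2,0],[1,0.2,0],[1,0.2,0],[1,0.2,0],[1,0.2,0],[1,0.2,0],[1,0.2,0],[1,0.2,0]], "dr": [[0,0,0],[0,0,0],[0,0,0],[0,0,0],[0,0,0],[0,0,0],[0,0,0],[0,0,0],[0,0,0],[0,0,0]], "hand": [45,45,45,45,45,45,45,45,45,45]}}

```text
time_s: 9.3
tool_pos: [0.5021, -0.1125, 0.1336]
tool_rot: [-0.001, 0.722, 0.692, -0.0]
force: [-0.1, 0.1, -1.1]
opening: 0.569
grasp_force: 31.6
```

>>> {"api": "servo_tool", "payload": {"travel": [[1,0.2,0],[1,0.2,0],[1,0.2,0],[1,0.2,0],[1,0.2,0],[1,0.2,0],[1,0.2,0],[1,0.2,0],[0.8,0.15,0],[0.5,0.1,0]], "dr": [[0,0,0],[0,0,0],[0,0,0],[0,0,0],[0,0,0],[0,0,0],[0,0,0],[0,0,0],[0,0,0],[0,0,0]], "hand": [45,45,45,45,45,45,45,45,45,45]}}

```text
time_s: 10.3
tool_pos: [0.5471, 0.0715, 0.1339]
tool_rot: [-0.0, 0.722, 0.692, -0.0]
force: [0.2, -0.2, -1.6]
opening: 0.569
grasp_force: 31.6
```

Run:
```python
from h import *
ims=[]
o=get_obs();print(o['tool_pos'],o['force'],o['grasp_force'],o['opening'])
for n,(x0,x1,y0,y1) in (('top',(210,290,180,240)),('side',(225,325,165,240))):
    d=grab(n,n+'1.png');ims.append(cv2.resize(d['pixels'][y0:y1,x0:x1,::-1],(400,300),interpolation=cv2.INTER_CUBIC))
cv2.imwrite('pics/c1.png',np.hstack(ims))
```

```text
[0.54714841 0.07151794 0.13393635] [ 0.21106072 -0.18539254 -1.64215827] 31.582995057106018 0.5690087264753295
```

View pics/c1.png

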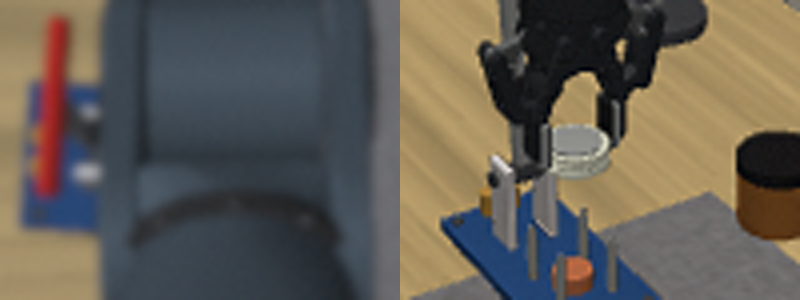

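The held diode sits level between the pads at about (269,202) in the side view. The arm hides it from the top camera, so I'll check the nest against the pins in the side view.

Run:
```python
from h import *
D=dict(np.load('pics/avg_side.npz'));d1=dict(np.load('pics/side1.npz'))
th=np.deg2rad(-2.44);Rz=np.array([[np.cos(th),-np.sin(th)],[np.sin(th),np.cos(th)]]);N=np.array([.551,.0865])
im=D['pixels'];g=im[:,:,0]-0.5*im[:,:,2]  # red minus half blue: low on blue base, higher on steel
for sx in(-1,1):
  for sy in(-1,1):
    P=N+Rz@np.array([sx,sy])*.0219; out=[]
    for z in(.025,.032,.039,.046):
        u,v=proj(D,[*P,z]); 
        us=np.arange(u-5,u+5.01,.25,dtype=np.float32)
        pr=cv2.remap(g.astype(np.float32),us[None],np.full((1,len(us)),v,np.float32),cv2.INTER_CUBIC)[0]
        w=np.clip(pr-(pr.max()+np.median(pr))/2,0,None)*(np.abs(us-us[pr.argmax()])<2.5); out.append(((w*us).sum()/w.sum()-u).round(2))
    print('pin',sx,sy,proj(D,[*P,.06]).round(1),proj(D,[*P,.012]).round(1),'du',out)
x0,y0=245,200
c=cv2.resize(im[y0:y0+50,x0:x0+55,::-1].astype(np.uint8),None,fx=10,fy=10,interpolation=cv2.INTER_CUBIC);cv2.imwrite('pics/pins.png',c)
# held diode
q=d1['pixels'].astype(float)
m=((q.min(2)>105)&(q[:,:,0]-q[:,:,2]<30)&(q[:,:,0]-q[:,:,2]>-15)).astype(np.uint8);m[:193]=0;m[212:]=0;m[:,:261]=0;m[:,280:]=0
k,l,s,cc=cv2.connectedComponentsWithStats(m);i=1+s[1:,4].argmax();pp=np.argwhere(l==i)[:,::-1].astype(np.int32)
h=cv2.convexHull(pp);M=cv2.moments(h);u,v=M['m10']/M['m00'],M['m01']/M['m00'];print(s[i],u,v,onz(d1,u,v,.1339-.0058+.010),'pred',proj(d1,[.5471,.0715,.138]))
```

```text
pin -1 -1 [264.3 227.7] [264.6 240.9] du [np.float64(3.52), np.float64(3.44), np.float64(3.61), np.float64(3.6)]
pin -1 1 [257.4 220.4] [257.8 233.4] du [np.float64(-0.11), np.float64(-0.09), np.float64(-4.69), np.float64(-4.66)]
pin 1 -1 [277.4 223.4] [277.5 236.6] du [np.float64(-4.93), np.float64(-5.0), np.float64(3.73), np.float64(3.12)]
pin 1 1 [270.3 216.3] [270.5 229.3] du [np.float64(-0.03), np.float64(4.67), np.float64(3.23), np.float64(2.76)]
[262 196  15  16 177] 268.6550387596899 203.0581395348837 [0.54572428 0.06768734 0.1381    ] pred [268.38390958 202.34735322]
```

View pics/pins.png

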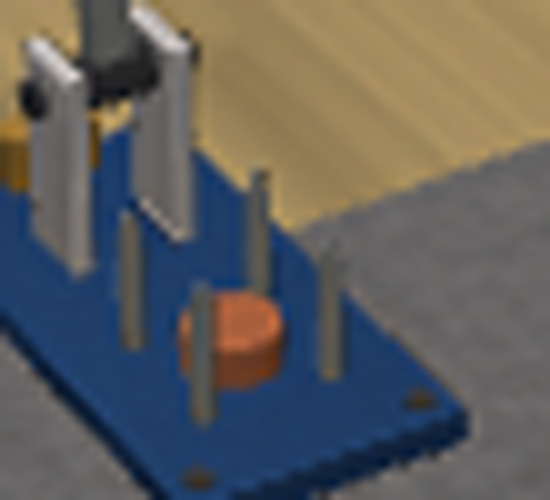

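The crop shows the four pins with tops at about (264.8,228), (257.3,220), (270.4,216.6) and (277.6,224). The predicted positions agree within 0.6 px, so the nest is at (0.551, 0.0865). Moving over it and going down.

>>> {"api": "servo_tool", "payload": {"travel": [[0.4,0.08,0.5],[0.36,0.08,1],[0,0,1],[0,0,0.5],[0,0,0]], "dr": [[0,0,0],[0,0,0],[0,0,0],[0,0,0],[0,0,0]], "hand": [45,45,45,45,45]}}

```text
time_s: 10.9
tool_pos: [0.5505, 0.0848, 0.0731]
tool_rot: [-0.001, 0.722, 0.692, -0.001]
force: [-1.1, -0.7, -1.2]
opening: 0.568
grasp_force: 31.6
```

>>> {"api": "servo_tool", "payload": {"travel": [[0.06,0.02,0.15],[0,0,0.2],[0,0,0.2],[0,0,0.2]], "dr": [[0,0,0],[0,0,0],[0,0,0],[0,0,0]], "hand": [45,45,45,45]}}

```text
time_s: 11.3
tool_pos: [0.552, 0.0863, 0.0597]
tool_rot: [0.0, 0.722, 0.692, 0.0]
force: [0.4, -1.1, -2.0]
opening: 0.569
grasp_force: 31.6
```

>>> {"api": "servo_tool", "payload": {"travel": [[0,0,0.2],[0,0,0.2],[0,0,0.2],[0,0,0.2],[0,0,0]], "dr": [[0,0,0],[0,0,0],[0,0,0],[0,0,0],[0,0,0]], "hand": [45,45,45,45,45]}}

```text
time_s: 11.8
tool_pos: [0.5515, 0.0863, 0.0431]
tool_rot: [-0.0, 0.722, 0.692, -0.0]
force: [-0.2, -0.1, -1.3]
opening: 0.569
grasp_force: 31.6
```

>>> {"api": "servo_tool", "payload": {"travel": [[0,0,0.2],[0,0,0.2],[0,0,0.1],[0,0,0]], "dr": [[0,0,0],[0,0,0],[0,0,0],[0,0,0]], "hand": [45,45,45,45]}}

```text
time_s: 12.2
tool_pos: [0.5516, 0.0863, 0.0333]
tool_rot: [-0.0, 0.722, 0.692, -0.0]
force: [0.0, 0.6, -1.5]
opening: 0.568
grasp_force: 31.6
```

>>> {"api": "servo_tool", "payload": {"travel": [[0,0,0.1],[0,0,0]], "dr": [[0,0,0],[0,0,0]], "hand": [45,45]}}

```text
time_s: 12.4
tool_pos: [0.5519, 0.0863, 0.0317]
tool_rot: [0.0, 0.722, 0.692, 0.0]
force: [0.5, 0.9, -1.9]
opening: 0.57
grasp_force: 31.8
```

>>> {"api": "servo_tool", "payload": {"travel": [[0,0,0.1],[0,0,0]], "dr": [[0,0,0],[0,0,0]], "hand": [45,45]}}

```text
time_s: 12.6
tool_pos: [0.552, 0.0864, 0.0314]
tool_rot: [0.0, 0.722, 0.692, 0.0]
force: [-8.2, -0.0, 22.5]
opening: 0.568
grasp_force: 33.8
```

>>> {"api": "servo_tool", "payload": {"travel": [[0,0,0.1],[0,0,0]], "dr": [[0,0,0],[0,0,0]], "hand": [45,45]}}

```text
time_s: 12.8
tool_pos: [0.552, 0.0865, 0.0304]
tool_rot: [0.0, 0.722, 0.692, 0.0]
force: [-12.7, -1.7, 35.3]
opening: 0.571
grasp_force: 36.5
```

>>> {"api": "servo_tool", "payload": {"travel": [[0,0,-0.13],[0,0,0],[0,0,0],[0,0,0],[0,0,0],[0,0,0]], "dr": [[0,0,0],[0,0,0],[0,0,0],[0,0,0],[0,0,0],[0,0,0]], "hand": [45,45,56,70,75,75]}}

```text
time_s: 13.4
tool_pos: [0.5518, 0.0863, 0.0301]
tool_rot: [-0.0, 0.722, 0.692, -0.0]
force: [-0.2, 0.2, -0.8]
opening: 0.883
grasp_force: 0.0
```

>>> {"api": "servo_tool", "payload": {"travel": [[0,0,-0.5],[0,0,-1],[0,0,-1],[0,0,-1],[0,0,-1],[0,0,-1],[-1,0,-1],[-1,0,0],[-1,0,0],[-1,0,0]], "dr": [[0,0,0],[0,0,0],[0,0,0],[0,0,0],[0,0,0],[0,0,0],[0,0,0],[0,0,0],[0,0,0],[0,0,0]], "hand": [80,85,85,85,85,85,85,85,85,85]}}

```text
time_s: 14.4
tool_pos: [0.5484, 0.0057, 0.1612]
tool_rot: [0.0, 0.722, 0.692, 0.0]
force: [-0.1, 0.7, -0.1]
opening: 0.992
grasp_force: 0.0
```

>>> {"api": "servo_tool", "payload": {"travel": [[-1,0,0],[-1,0,0],[-1,0.1,0],[-1,0.1,0],[-1,0.1,0],[-1,0.1,0],[-1,0.1,0],[-1,0.1,0],[-1,0.1,0],[-1,0.1,0]], "dr": [[0,0,0],[0,0,0],[0,0,0],[0,0,0],[0,0,0],[0,0,0],[0,0,0],[0,0,0],[0,0,0],[0,0,0]], "hand": [85,85,85,85,85,85,85,85,85,85]}}

```text
time_s: 15.4
tool_pos: [0.5559, -0.1949, 0.1611]
tool_rot: [0.0, 0.722, 0.692, 0.0]
force: [-0.2, -0.2, 0.7]
opening: 0.994
grasp_force: 0.0
```

Run:
```python
from h import *
o=get_obs();p=o['tool_pos'];print(p,o['force'])
t=np.array([.5906,-.2892])-p[:2];X=np.array([.0426,.9991]);Y=np.array([.9991,-.0426]);print('to disc rows',t@X/.02,t@Y/.02)
ims=[]
for n,(x0,x1,y0,y1) in (('top',(225,285,190,235)),('side',(240,300,195,240))):
    d=grab(n,n+'2.png');ims.append(cv2.resize(d['pixels'][y0:y1,x0:x1,::-1],(400,300),interpolation=cv2.INTER_CUBIC))
    print(n,proj(d,[.551,.0865,.0355]),proj(d,[.551,.0865,.0455]))
cv2.imwrite('pics/c2.png',np.hstack(ims))
```

```text
[ 0.55585071 -0.19492043  0.16106235] [-0.18998874 -0.1502074   0.69550962]
to disc rows -4.6357201803654435 1.9367162002637068
top [254.89270081 211.30806107] [254.81250005 210.91205765]
side [267.48277117 228.62895023] [267.42562237 225.89195615]
```

View pics/c2.png

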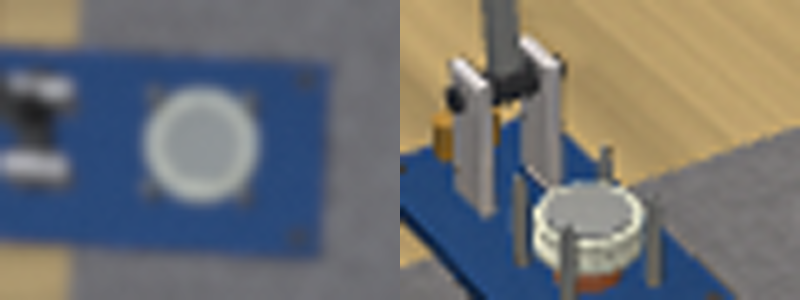

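The crop shows the white diode flat on the anvil and centred between the pins, at about (254.7,211.3) in the top view. Next is the copper disc.

>>> {"api": "servo_tool", "payload": {"travel": [[-1,0.4,1],[-1,0.4,1],[-1,0.4,1],[-1,0.4,1],[-0.64,0.34,0],[0,0,0]], "dr": [[0,0,0],[0,0,0],[0,0,0],[0,0,0],[0,0,0],[0,0,0]], "hand": [85,85,85,85,85,85]}}

```text
time_s: 16.1
tool_pos: [0.5909, -0.289, 0.0801]
tool_rot: [-0.0, 0.722, 0.692, -0.0]
force: [0.1, -0.4, 0.9]
opening: 0.994
grasp_force: 0.0
```

>>> {"api": "servo_tool", "payload": {"travel": [[0,0,1],[0,0,1],[0,0,1],[0,0,0.7],[0,0,0],[0,0,0]], "dr": [[0,0,0],[0,0,0],[0,0,0],[0,0,0],[0,0,0],[0,0,0]], "hand": [85,85,85,85,85,85]}}

```text
time_s: 16.7
tool_pos: [0.591, -0.2882, 0.0071]
tool_rot: [0.0, 0.722, 0.692, 0.0]
force: [-0.2, 0.1, 0.1]
opening: 0.994
grasp_force: 0.0
```

>>> {"api": "servo_tool", "payload": {"travel": [[-0.05,0,0.17],[0,0,0],[0,0,0],[0,0,0],[0,0,0],[0,0,0],[0,0,0],[0,0,0]], "dr": [[0,0,0],[0,0,0],[0,0,0],[0,0,0],[0,0,0],[0,0,0],[0,0,0],[0,0,0]], "hand": [65,55,45,45,45,45,45,45], "squeeze": 40}}

```text
time_s: 17.5
tool_pos: [0.5909, -0.2897, 0.0038]
tool_rot: [0.0, 0.722, 0.692, 0.0]
force: [-1.2, 1.1, 5.1]
opening: 0.556
grasp_force: 40.4
```

>>> {"api": "servo_tool", "payload": {"travel": [[0,0,-0.3],[0,0,-0.7],[0,0,-1],[0,0,-1],[0,0,-1],[0,0,-1],[0,0,-1],[0,0,-1],[0,0,0]], "dr": [[0,0,0],[0,0,0],[0,0,0],[0,0,0],[0,0,0],[0,0,0],[0,0,0],[0,0,0],[0,0,0]], "hand": [45,45,45,45,45,45,45,45,45]}}

```text
time_s: 18.4
tool_pos: [0.5919, -0.2902, 0.1466]
tool_rot: [0.003, 0.722, 0.692, 0.001]
force: [0.7, 0.2, -1.0]
opening: 0.556
grasp_force: 41.6
```

>>> {"api": "servo_tool", "payload": {"travel": [[0.5,-0.1,0],[1,-0.15,0],[1,-0.15,0],[1,-0.15,0],[1,-0.15,0],[1,-0.15,0],[1,-0.15,0],[1,-0.15,0],[1,-0.15,0],[1,-0.15,0]], "dr": [[0,0,0],[0,0,0],[0,0,0],[0,0,0],[0,0,0],[0,0,0],[0,0,0],[0,0,0],[0,0,0],[0,0,0]], "hand": [45,45,45,45,45,45,45,45,45,45]}}

```text
time_s: 19.4
tool_pos: [0.5694, -0.0966, 0.1429]
tool_rot: [0.0, 0.722, 0.692, 0.0]
force: [-0.8, 0.3, -2.3]
opening: 0.558
grasp_force: 41.6
```

>>> {"api": "servo_tool", "payload": {"travel": [[1,-0.15,0],[1,-0.15,0],[1,-0.15,0],[1,-0.15,0],[1,-0.15,0],[1,-0.15,0],[1,-0.15,0],[1,-0.15,0],[0.8,-0.1,0],[0,0,0]], "dr": [[0,0,0],[0,0,0],[0,0,0],[0,0,0],[0,0,0],[0,0,0],[0,0,0],[0,0,0],[0,0,0],[0,0,0]], "hand": [45,45,45,45,45,45,45,45,45,45]}}

```text
time_s: 20.4
tool_pos: [0.5508, 0.0806, 0.1429]
tool_rot: [-0.0, 0.721, 0.693, 0.0]
force: [0.0, -1.0, -1.9]
opening: 0.562
grasp_force: 41.6
```

Run:
```python
from h import *
o=get_obs();p=o['tool_pos'];print(p,o['tool_rot'],o['force'])
d=grab('side','side3.png'); q=d['pixels'].astype(float)
a=(q[:,:,0]-np.maximum(q[:,:,1],q[:,:,2])>30).astype(np.uint8)
u,v=proj(d,[p[0],p[1],p[2]-.004+.006]);m=np.zeros_like(a);i,j=int(v),int(u);m[i-10:i+11,j-12:j+13]=a[i-10:i+11,j-12:j+13]
pp=np.argwhere(m)[:,::-1].astype(np.int32);h=cv2.convexHull(pp);M=cv2.moments(h);c=(M['m10']/M['m00'],M['m01']/M['m00'])
print('pred',u,v,'seen',c,len(pp),onz(d,*c,p[2]+.002))
cv2.imwrite('pics/c3.png',cv2.resize(d['pixels'][165:245,220:320,::-1],(800,600)[:2],interpolation=cv2.INTER_CUBIC))
```

```text
[0.5508215  0.08062325 0.1429226 ] [-6.99040068e-05  7.21301994e-01  6.92620693e-01  7.09722481e-05] [ 0.02421271 -1.02773131 -1.8513245 ]
pred 267.8268405000626 198.50456034964125 seen (268.46036916395224, 198.89685124864278) 164 [0.55126488 0.0778207  0.1449226 ]
```

View pics/c3.png

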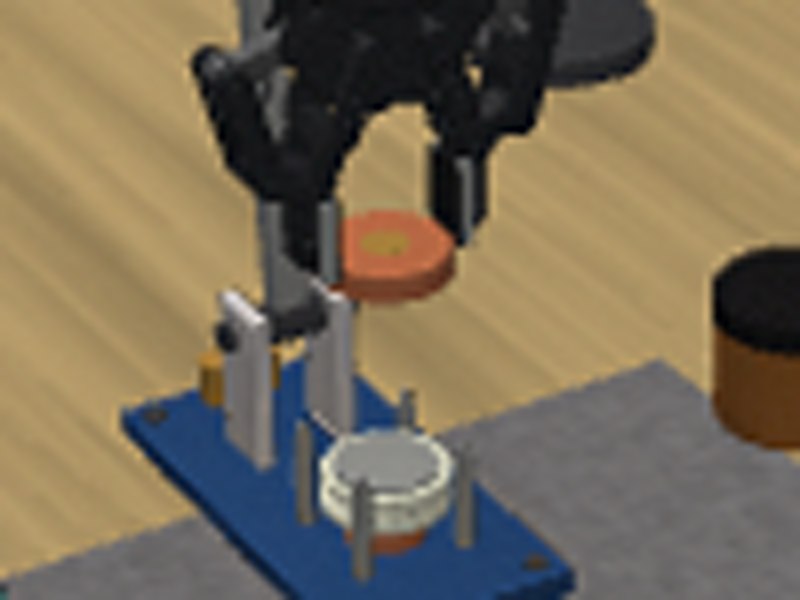

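The disc is held level above the nest, centred at about (268,198), with the diode below it still flat between the pins. Going down.

>>> {"api": "servo_tool", "payload": {"travel": [[0.3,0.03,0.5],[0,0,1],[0,0,1],[0,0,1],[0,0,0.2],[0,0,0],[0,0,0]], "dr": [[0,0,0],[0,0,0],[0,0,0],[0,0,0],[0,0,0],[0,0,0],[0,0,0]], "hand": [45,45,45,45,45,45,45]}}

```text
time_s: 21.15
tool_pos: [0.5527, 0.0844, 0.0695]
tool_rot: [0.0, 0.722, 0.692, 0.0]
force: [-0.1, -0.0, -1.9]
opening: 0.561
grasp_force: 41.8
```

>>> {"api": "servo_tool", "payload": {"travel": [[0,0,0.2],[0,0,0.2],[0,0,0.1],[0,0,0.1],[0,0,0]], "dr": [[0,0,0],[0,0,0],[0,0,0],[0,0,0],[0,0,0]], "hand": [45,45,45,45,45]}}

```text
time_s: 21.65
tool_pos: [0.552, 0.0845, 0.0566]
tool_rot: [-0.0, 0.722, 0.692, -0.0]
force: [-0.7, 0.4, -2.4]
opening: 0.554
grasp_force: 41.8
```

>>> {"api": "servo_tool", "payload": {"travel": [[0.09,0,0],[0,0,0],[0,0,0.1],[0,0,0.1],[0,0,0]], "dr": [[0,0,0],[0,0,0],[0,0,0],[0,0,0],[0,0,0]], "hand": [45,45,45,45,45]}}

```text
time_s: 22.15
tool_pos: [0.552, 0.0863, 0.0525]
tool_rot: [-0.0, 0.722, 0.692, -0.0]
force: [-0.3, -1.4, -1.8]
opening: 0.555
grasp_force: 41.8
```

>>> {"api": "servo_tool", "payload": {"travel": [[0,0,0.1],[0,0,0]], "dr": [[0,0,0],[0,0,0]], "hand": [45,45]}}

```text
time_s: 22.35
tool_pos: [0.5521, 0.0863, 0.0506]
tool_rot: [-0.0, 0.722, 0.692, -0.0]
force: [0.2, -0.1, -2.4]
opening: 0.556
grasp_force: 41.8
```

>>> {"api": "servo_tool", "payload": {"travel": [[0,0,0.08],[0,0,0]], "dr": [[0,0,0],[0,0,0]], "hand": [45,45]}}

```text
time_s: 22.55
tool_pos: [0.5524, 0.0863, 0.0496]
tool_rot: [0.0, 0.722, 0.692, 0.0]
force: [-2.1, -0.1, 2.7]
opening: 0.557
grasp_force: 42.4
```

>>> {"api": "servo_tool", "payload": {"travel": [[0,0,0.05],[0,0,0]], "dr": [[0,0,0],[0,0,0]], "hand": [45,45]}}

```text
time_s: 22.75
tool_pos: [0.5524, 0.0863, 0.0495]
tool_rot: [0.0, 0.722, 0.692, 0.0]
force: [-6.4, -0.8, 15.4]
opening: 0.56
grasp_force: 43.7
```

>>> {"api": "servo_tool", "payload": {"travel": [[0,0,-0.05],[0,0,0],[0,0,0],[0,0,0],[0,0,0],[0,0,0]], "dr": [[0,0,0],[0,0,0],[0,0,0],[0,0,0],[0,0,0],[0,0,0]], "hand": [45,45,56,70,75,75]}}

```text
time_s: 23.35
tool_pos: [0.5522, 0.0863, 0.0492]
tool_rot: [-0.0, 0.722, 0.692, -0.0]
force: [-0.4, 0.3, -0.1]
opening: 0.877
grasp_force: 0.0
```

>>> {"api": "servo_tool", "payload": {"travel": [[0,0,-0.5],[0,0,-1],[0,0,-1],[0,0,-1],[0,0,-1],[0,0,-1],[-1,0,-1],[-1,0,-1],[-1,0,-1],[-1,0,-1]], "dr": [[0,0,0],[0,0,0],[0,0,0],[0,0,0],[0,0,0],[0,0,0],[0,0,0],[0,0,0],[0,0,0],[0,0,0]], "hand": [80,85,85,85,85,85,85,85,85,85]}}

```text
time_s: 24.35
tool_pos: [0.5486, 0.0057, 0.2409]
tool_rot: [0.0, 0.722, 0.692, 0.0]
force: [0.5, -0.5, 0.0]
opening: 0.995
grasp_force: 0.0
```

>>> {"api": "servo_tool", "payload": {"travel": [[-1,0,-1],[-1,0,-1],[-1,0,-1],[-1,0,0],[0,0,0]], "dr": [[0,0,0],[0,0,0],[0,0,0],[0,0,0],[0,0,0]], "hand": [85,85,85,60,40]}}

```text
time_s: 24.85
tool_pos: [0.5452, -0.0752, 0.3004]
tool_rot: [0.001, 0.723, 0.691, 0.0]
force: [0.9, 0.1, -0.5]
opening: 0.693
grasp_force: 0.0
```

Run:
```python
from h import *
o=get_obs();print(o['tool_pos'],o['joint_pos'],o['force'])
ims=[]
for n,(x0,x1,y0,y1) in (('top',(205,285,180,240)),('side',(240,300,195,240))):
    d=grab(n,n+'4.png');ims.append(cv2.resize(d['pixels'][y0:y1,x0:x1,::-1],(400,300),interpolation=cv2.INTER_CUBIC))
    q=d['pixels'].astype(float);a=(q[:,:,0]-np.maximum(q[:,:,1],q[:,:,2])>30).astype(np.uint8)
    z=.0257+.026 ; u,v=proj(d,[.551,.0865,z]);m=np.zeros_like(a);i,j=int(round(v)),int(round(u));m[i-10:i+10,j-12:j+13]=a[i-10:i+10,j-12:j+13]
    c=cv2.moments(cv2.convexHull(np.argwhere(m)[:,::-1].astype(np.int32)));c=(c['m10']/c['m00'],c['m01']/c['m00']);print(n,'disc',c,(u,v),onz(d,*c,z))
    t=((q[:,:,0]>q[:,:,1]+50)&(q[:,:,0]>q[:,:,2]+50))
    x0,x1,y0,y1=(210,228,178,222) if n=='top' else (230,272,146,172)
    pp=np.argwhere(t[y0:y1,x0:x1])[:,::-1]+[x0,y0]; print('bar',proj(d,[.5548,.1758,.2364]),pp.mean(0),onz(d,*pp.mean(0),.2364))
cv2.imwrite('pics/c4.png',np.hstack(ims))
```

```text
[ 0.54524992 -0.07523852  0.30044408] [-2.21511887e-01  2.88626738e-01  1.56313668e+00 -4.17217001e-04
  1.28829185e+00 -1.76824614e-01] [ 0.88223831  0.12772379 -0.46999786]
top disc (254.5075154730327, 210.51900972590624) (np.float64(254.7622700594553), np.float64(210.66403945826883)) [0.5514333  0.08730969 0.0517    ]
bar [220.72819248 199.96792739] [219.82035928 200.17964072] [0.55413622 0.17827236 0.2364    ]
side disc (267.560606060606, 224.06926406926405) (np.float64(267.38998452608064), np.float64(224.18517373580352)) [0.5517401 0.0867488 0.0517   ]
bar [251.72579195 156.85140134] [250.50322581 157.15483871] [0.55085439 0.17603005 0.2364    ]
```

View pics/c4.png

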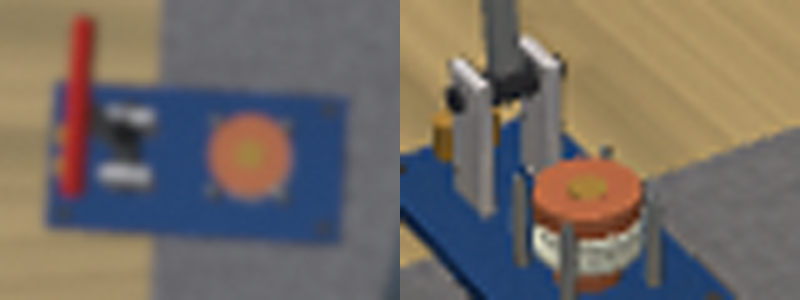

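The crops show the copper disc flat and centred on the diode, at about (254.5,210.5) in the top view. The lever is still up, with its bar at about (220,200). Next I turn the hand 90° and go to the bar.

>>> {"api": "servo_tool", "payload": {"travel": [[0,0,0],[0,0,0],[0,0,0],[0,0,0],[0,0,0],[0,0,0],[0,0,0],[0,0,0],[0,0,0],[0,0,0]], "dr": [[0,0,-1],[0,0,-1],[0,0,-1],[0,0,-1],[0,0,-1],[0,0,-1],[0,0,-1],[0,0,-1],[0,0,-1],[0,0,-1]], "hand": [45,45,45,45,45,45,45,45,45,45]}}

```text
time_s: 25.95
tool_pos: [0.5452, -0.0724, 0.2991]
tool_rot: [-0.0, 0.36, 0.933, 0.0]
force: [1.2, 0.1, -0.4]
opening: 0.529
grasp_force: 0.0
```

>>> {"api": "servo_tool", "payload": {"travel": [[0,0,0],[0,0,0],[0,0,0],[0,0,0],[0,0,0],[0,0,0],[0,0,0],[0,0,0],[0.67,1,0],[1,1,0]], "dr": [[0,0,-1],[0,0,-1],[0,0,-1],[0,0,-1],[0,0,-1],[0,0,-1],[0,0,-1],[0,0,-1],[0,0,0],[0,0,0]], "hand": [45,45,45,45,45,45,45,45,45,45]}}

```text
time_s: 26.95
tool_pos: [0.5134, -0.0309, 0.2988]
tool_rot: [-0.0, 0.021, 1.0, 0.0]
force: [0.5, 0.4, -0.7]
opening: 0.527
grasp_force: 0.0
```

>>> {"api": "servo_tool", "payload": {"travel": [[0,1,0],[0,1,0],[0,1,0],[0,1,0],[0,1,0],[0,1,0],[0,1,0],[0,1,0],[0,1,0],[0,1,0]], "dr": [[0,0,0],[0,0,0],[0,0,0],[0,0,0],[0,0,0],[0,0,0],[0,0,0],[0,0,0],[0,0,0],[0,0,0]], "hand": [45,45,45,45,45,45,45,45,45,45]}}

```text
time_s: 27.95
tool_pos: [0.5216, 0.1694, 0.2991]
tool_rot: [-0.0, 0.021, 1.0, 0.0]
force: [1.2, -0.4, 0.0]
opening: 0.527
grasp_force: 0.0
```

>>> {"api": "servo_tool", "payload": {"travel": [[0,0.6,0],[0,0,0],[0,0,0]], "dr": [[0,0,0],[0,0,0],[0,0,0]], "hand": [45,45,45]}}

```text
time_s: 28.25
tool_pos: [0.5225, 0.1796, 0.2992]
tool_rot: [-0.0, 0.021, 1.0, -0.0]
force: [-0.1, -0.8, -0.3]
opening: 0.526
grasp_force: 0.0
```

>>> {"api": "servo_tool", "payload": {"travel": [[0,0,1],[0,0,1],[0,0,1],[0,0,1],[0,0,0]], "dr": [[0,0,0],[0,0,0],[0,0,0],[0,0,0],[0,0,0]], "hand": [45,45,45,45,45]}}

```text
time_s: 28.75
tool_pos: [0.5216, 0.1785, 0.2171]
tool_rot: [-0.002, 0.022, 1.0, -0.001]
force: [0.1, 0.0, 0.9]
opening: 0.527
grasp_force: 0.0
```

>>> {"api": "servo_tool", "payload": {"travel": [[0,0,0],[0,0,0],[0,0,0],[0,0,0],[0,0,0],[0,0,0]], "dr": [[0,0,0],[0,0,0],[0,0,0],[0,0,0],[0,0,0],[0,0,0]], "hand": [30,20,10,8,8,8], "squeeze": 50}}

```text
time_s: 29.35
tool_pos: [0.5233, 0.1781, 0.2207]
tool_rot: [0.001, 0.021, 1.0, -0.001]
force: [-1.3, -12.1, 5.6]
opening: 0.148
grasp_force: 48.6
```

>>> {"api": "servo_tool", "payload": {"travel": [[0,-0.72,-0.03],[0,-0.72,0.03],[0,-0.71,0.09],[0,-0.7,0.16],[0,-0.69,0.22],[0,0,0]], "dr": [[0,0,0],[0,0,0],[0,0,0],[0,0,0],[0,0,0],[0,0,0]], "hand": [8,8,8,8,8,8]}}

```text
time_s: 29.95
tool_pos: [0.5214, 0.1081, 0.2117]
tool_rot: [0.003, 0.022, 1.0, 0.0]
force: [3.8, 2.0, 6.8]
opening: 0.142
grasp_force: 51.5
```

>>> {"api": "servo_tool", "payload": {"travel": [[0,-0.67,0.28],[0,-0.64,0.33],[0,-0.61,0.39],[0,-0.57,0.44],[0,-0.53,0.49],[0,-0.49,0.53],[0,0,0]], "dr": [[0,0,0],[0,0,0],[0,0,0],[0,0,0],[0,0,0],[0,0,0],[0,0,0]], "hand": [8,8,8,8,8,8,8]}}

```text
time_s: 30.65
tool_pos: [0.5191, 0.038, 0.1619]
tool_rot: [0.003, 0.022, 1.0, 0.0]
force: [7.3, 1.3, 5.7]
opening: 0.143
grasp_force: 53.7
```

>>> {"api": "servo_tool", "payload": {"travel": [[0,-0.44,0.57],[0,-0.39,0.61],[0,-0.33,0.64],[0,-0.28,0.67],[0,0,0]], "dr": [[0,0,0],[0,0,0],[0,0,0],[0,0,0],[0,0,0]], "hand": [8,8,8,8,8]}}

```text
time_s: 31.15
tool_pos: [0.5182, 0.0092, 0.1118]
tool_rot: [0.003, 0.021, 1.0, -0.0]
force: [7.3, -0.8, 4.9]
opening: 0.143
grasp_force: 56.8
```

>>> {"api": "servo_tool", "payload": {"travel": [[-0.05,-0.22,0.69],[-0.05,-0.16,0.7],[0,-0.08,0.6],[0,0,0]], "dr": [[0,0,0],[0,0,0],[0,0,0],[0,0,0]], "hand": [8,8,8,8]}}

```text
time_s: 31.55
tool_pos: [0.518, -0.0006, 0.0714]
tool_rot: [0.001, 0.021, 1.0, -0.001]
force: [-1.9, -9.8, 8.4]
opening: 0.139
grasp_force: 58.9
```

>>> {"api": "servo_tool", "payload": {"travel": [[0,-0.02,0.15],[0,-0.02,0.15],[0,0,0]], "dr": [[0,0,0],[0,0,0],[0,0,0]], "hand": [8,8,8]}}

```text
time_s: 31.85
tool_pos: [0.5181, -0.0012, 0.0662]
tool_rot: [0.001, 0.021, 1.0, -0.001]
force: [-0.7, -9.3, 5.8]
opening: 0.147
grasp_force: 59.3
```

>>> {"api": "servo_tool", "payload": {"travel": [[0,-0.04,0.1],[0,0,0.1],[0,0,0]], "dr": [[0,0,0],[0,0,0],[0,0,0]], "hand": [8,8,8]}}

```text
time_s: 32.15
tool_pos: [0.518, -0.0015, 0.0622]
tool_rot: [0.001, 0.021, 1.0, -0.0]
force: [-1.7, -6.2, 6.7]
opening: 0.146
grasp_force: 59.4
```

>>> {"api": "servo_tool", "payload": {"travel": [[0,0,0.1],[0,0,0]], "dr": [[0,0,0],[0,0,0]], "hand": [8,8]}}

```text
time_s: 32.35
tool_pos: [0.518, -0.0016, 0.0603]
tool_rot: [0.001, 0.021, 1.0, -0.001]
force: [-2.2, -6.8, 6.3]
opening: 0.14
grasp_force: 59.4
```

>>> {"api": "servo_tool", "payload": {"travel": [[0,0,0.1],[0,0,0.1],[0,0,0]], "dr": [[0,0,0],[0,0,0],[0,0,0]], "hand": [8,8,8]}}

```text
time_s: 32.65
tool_pos: [0.5181, -0.0018, 0.0564]
tool_rot: [0.001, 0.021, 1.0, -0.001]
force: [-3.1, -8.6, 10.0]
opening: 0.141
grasp_force: 59.7
```

>>> {"api": "servo_tool", "payload": {"travel": [[0,0,0.1],[0,0,0]], "dr": [[0,0,0],[0,0,0]], "hand": [8,8]}}

```text
time_s: 32.85
tool_pos: [0.518, -0.0018, 0.0546]
tool_rot: [0.001, 0.021, 1.0, -0.001]
force: [-4.3, -8.4, 12.7]
opening: 0.142
grasp_force: 60.0
```

>>> {"api": "servo_tool", "payload": {"travel": [[0,0,0.1],[0,0,0.1],[0,0,0]], "dr": [[0,0,0],[0,0,0],[0,0,0]], "hand": [8,8,8]}}

```text
time_s: 33.15
tool_pos: [0.5181, -0.002, 0.0507]
tool_rot: [0.001, 0.021, 1.0, -0.001]
force: [-5.5, -10.4, 14.2]
opening: 0.142
grasp_force: 60.8
```

>>> {"api": "servo_tool", "payload": {"travel": [[0,0,0],[0,0,0],[0,0,0],[0,0,0],[0,0,0],[0,0,0],[0,0,0],[0,0,0],[0,0,0],[0,0,0]], "dr": [[0,0,0],[0,0,0],[0,0,0],[0,0,0],[0,0,0],[0,0,0],[0,0,0],[0,0,0],[0,0,0],[0,0,0]], "hand": [8,8,8,8,8,8,8,8,8,8]}}

```text
time_s: 34.15
tool_pos: [0.5181, -0.002, 0.0509]
tool_rot: [0.001, 0.021, 1.0, -0.001]
force: [-5.3, -9.6, 14.2]
opening: 0.142
grasp_force: 60.8
```

>>> {"api": "servo_tool", "payload": {"travel": [[0,0,0.08],[0,0,0.07],[0,0,0],[0,0,0],[0,0,0],[0,0,0],[0,0,0],[0,0,0],[0,0,0],[0,0,0]], "dr": [[0,0,0],[0,0,0],[0,0,0],[0,0,0],[0,0,0],[0,0,0],[0,0,0],[0,0,0],[0,0,0],[0,0,0]], "hand": [8,8,8,8,8,8,8,8,8,8]}}

```text
time_s: 35.15
tool_pos: [0.5181, -0.002, 0.0482]
tool_rot: [0.001, 0.021, 1.0, -0.001]
force: [-6.2, -9.9, 18.5]
opening: 0.14
grasp_force: 61.2
```

Run:
```python
from h import *
o=get_obs();print(o['tool_pos'],o['force'])
d=grab('side','side5.png')
cv2.imwrite('pics/c5.png',cv2.resize(d['pixels'][175:255,220:327,::-1],(800,600),interpolation=cv2.INTER_CUBIC))
```

```text
[ 0.51809679 -0.00195767  0.04815739] [-6.19379237 -9.88279988 18.54332992]
```

View pics/c5.png

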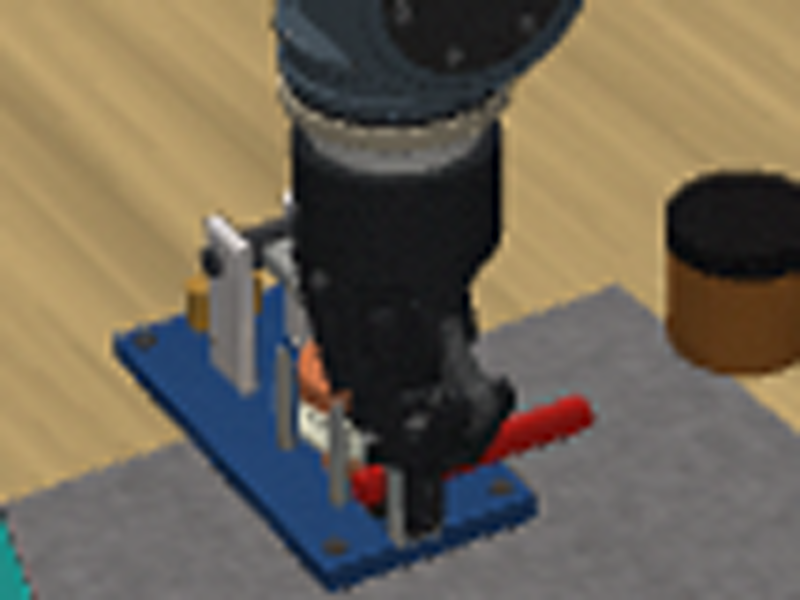

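The lever is down, with the bar gripped at about (283,232) and the disc under the foot. It has borne on the stack at 14 to 18 N at the bar for 2 s. Now I bring it back along the same arc.

>>> {"api": "servo_tool", "payload": {"travel": [[0,0,-0.3],[0,0.04,-0.4],[0,0.04,-0.43],[0.05,0.08,-0.6],[0.05,0.16,-0.7],[0,0.22,-0.69],[0,0.28,-0.67],[0,0.33,-0.64],[0,0.39,-0.61],[0,0.44,-0.57]], "dr": [[0,0,0],[0,0,0],[0,0,0],[0,0,0],[0,0,0],[0,0,0],[0,0,0],[0,0,0],[0,0,0],[0,0,0]], "hand": [8,8,8,8,8,8,8,8,8,8]}}

```text
time_s: 36.2
tool_pos: [0.519, 0.0377, 0.1611]
tool_rot: [0.003, 0.021, 1.0, -0.001]
force: [3.6, -10.3, 10.2]
opening: 0.141
grasp_force: 54.7
```

>>> {"api": "servo_tool", "payload": {"travel": [[0,0.49,-0.53],[0,0.53,-0.49],[0,0.57,-0.44],[0,0.61,-0.39],[0,0.64,-0.33],[0,0.67,-0.28],[0,0.69,-0.22],[0,0.7,-0.16],[0,0,0]], "dr": [[0,0,0],[0,0,0],[0,0,0],[0,0,0],[0,0,0],[0,0,0],[0,0,0],[0,0,0],[0,0,0]], "hand": [8,8,8,8,8,8,8,8,8]}}

```text
time_s: 37.1
tool_pos: [0.5215, 0.1387, 0.2162]
tool_rot: [0.001, 0.021, 1.0, 0.001]
force: [2.6, 2.1, 7.0]
opening: 0.141
grasp_force: 55.4
```

>>> {"api": "servo_tool", "payload": {"travel": [[0,0.7,-0.09],[0,0.7,-0.03],[0,0.4,0.02],[0,0,0],[0,0,0]], "dr": [[0,0,0],[0,0,0],[0,0,0],[0,0,0],[0,0,0]], "hand": [8,8,8,8,8]}}

```text
time_s: 37.6
tool_pos: [0.5224, 0.1731, 0.2173]
tool_rot: [-0.0, 0.021, 1.0, 0.0]
force: [0.5, 2.7, 3.9]
opening: 0.141
grasp_force: 55.7
```

>>> {"api": "servo_tool", "payload": {"travel": [[0,0.15,0],[0,0,0],[0,0,0],[0,0,0],[0,0,0],[0,0,0],[0,0,0]], "dr": [[0,0,0],[0,0,0],[0,0,0],[0,0,0],[0,0,0],[0,0,0],[0,0,0]], "hand": [8,8,20,35,50,50,50]}}

```text
time_s: 38.3
tool_pos: [0.5226, 0.1755, 0.217]
tool_rot: [-0.0, 0.021, 1.0, -0.0]
force: [0.1, -0.4, -0.1]
opening: 0.59
grasp_force: 0.0
```

>>> {"api": "servo_tool", "payload": {"travel": [[0,0,-0.5],[0,0,-1],[0,0,-1],[0,0,-1],[0,0,-1],[0,-1,-1],[0,-1,0],[0,-1,0],[0,-1,0],[0,-1,0]], "dr": [[0,0,0],[0,0,0],[0,0,0],[0,0,0],[0,0,0],[0,0,0],[0,0,0],[0,0,0],[0,0,0],[0,0,0]], "hand": [50,50,50,50,50,50,50,50,50,50]}}

```text
time_s: 39.3
tool_pos: [0.5182, 0.075, 0.3279]
tool_rot: [0.0, 0.021, 1.0, 0.0]
force: [0.1, 0.4, -0.1]
opening: 0.588
grasp_force: 0.0
```

>>> {"api": "servo_tool", "payload": {"travel": [[0,-1,0],[0,-1,0],[0,-1,0],[0,-1,0],[0,-1,0],[0,-1,0],[0,-1,0],[0,-1,0],[0,-0.5,0],[0,0,0]], "dr": [[0,0,0],[0,0,0],[0,0,0],[0,0,0],[0,0,0],[0,0,0],[0,0,0],[0,0,0],[0,0,0],[0,0,0]], "hand": [50,50,50,50,50,50,50,50,50,50]}}

```text
time_s: 40.3
tool_pos: [0.5111, -0.0948, 0.3275]
tool_rot: [0.0, 0.022, 1.0, -0.0]
force: [-0.2, 1.4, 0.4]
opening: 0.584
grasp_force: 0.0
```

Run:
```python
from h import *
o=get_obs();print(o['tool_pos'],o['force'],o['time_s'])
ims=[]
for n,(x0,x1,y0,y1) in (('top',(205,285,180,240)),('side',(220,320,145,250))):
    d=grab(n,n+'6.png');ims.append(cv2.resize(d['pixels'][y0:y1,x0:x1,::-1],(400,300 if n=='top' else 420),interpolation=cv2.INTER_CUBIC))
ims[0]=cv2.copyMakeBorder(ims[0],0,120,0,0,cv2.BORDER_CONSTANT)
cv2.imwrite('pics/c6.png',np.hstack(ims))
```

```text
[ 0.5110593  -0.09482377  0.32750943] [-0.16714698  1.3986349   0.38976244] 40.3
```

View pics/c6.png

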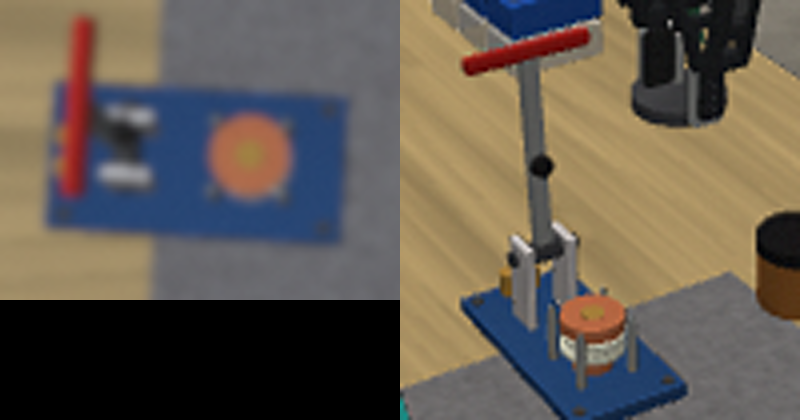

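The crops show the lever back at its rest, with the bar at about (220,200) as at the start. The stack is flat and centred at about (254.5,210.5), and the gripper is clear. Handing in.

```bash
python3 -c "
from cell import job_done
print(job_done())"
```

```text
the job is handed in; nothing more can be done
None
```

I handed the job in at about 40 s: the diode and copper disc lie flat and centred in the nest, and the lever was held down at 14–18.5 N at the bar for about 2 s and is back at its rest; no verdict came back.

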